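Start the bench dispenser from its control box

ROBOT

A 6-joint arm with a two-finger parallel gripper is mounted at the origin on the work surface. World frame = base frame: x ahead of the robot, y to its left, z up, the work surface at z = 0. Lengths are in m, angles in rad, forces in N, time in s.
With the tool pointing down it reaches from about 0.375 to 0.9 m from the base axis. Payload 3.1 kg.
Tool frame: the origin (TCP) lies between the finger pads; the fingertips stand 11 mm ahead of it and the grasp point (between the pads) lies 8 mm behind it (manip.nose_length is the distance from the TCP to the fingertips, in m); z points along the fingers, y is the line along which they close (so a half turn about z gives the same grasp; the last joint's range is limited). The gripper opens to 87 mm and grips with 3 to 60 N. Pads are 19 mm wide; open, the fingers measure 117 mm over their backs; the gripper's body (75 mm by 190 mm) begins 51 mm behind the grasp point.
Start: joints at [1.02, 0.527, 1.433, -0, 1.181, -0.178], TCP at [0.228, 0.582, 0.234] pointing down, gripper open.
Joint ranges: [-3.08, 3.08], [-0.75, 2.2], [0.22, 2.44], [-1.43, 4.57], [0, 2.65], [-2.85, 2.85]. Speed limits (rad/s): [2.79, 2.79, 3.14, 3.14, 3.14, 3.14].

INTERFACE

Orientations are given as a unit quaternion [w, x, y, z].
In Python, from workcell import sensors, imaging, job_done, manip gives the robot as it stands. The module is installed in compiled form; this text tells all that it offers.
- The arm moves only by the shell command python3 -m inch 'ROWS' [FORCE]. ROWS is JSON, a list of rows, each a list of 3 entries, a list of its own where there are three numbers: the shift along the tool's x, y, z as a fraction of full scale, then the turn about the tool's z as a fraction of full scale, then the opening, from -1 (shut) to 1 (fully open). A call has 1 to 12 rows; each row is the pose to reach, as a shift and turn from the pose commanded when the call began, along the tool's axes at that moment; what a row does not reach only later rows make up. Full scale, the value 1, is 120 mm for a shift and 90 degrees for a turn. A row lasts 1/10 s, in which the tool goes at most 50 mm and 8.59 degrees, less where a joint would pass 70% of its speed; a pose out of reach is approached as far as the arm can. A call with a number of a shift or a turn outside -1 to 1 is refused whole. A call with a gripper value outside its range is refused whole. The fingers move at their own pace and stop on an object; FORCE is the grip in N (left out, the last holds). Time passes only in rows, so rows that repeat a pose let the fingers close. It gives the time, the measured TCP pose, the force, the opening and the grip force at its end, in the units of the state.
- sensors.get_obs(): the state, without advancing time (a new reading comes with each control period).
- imaging.get_image(name): name is "scene" or "top"; returns the picture (384x512x3 uint8, red, green, blue); there is no depth.
- imaging.camera_info(name): a dict with "fov_y" (degrees; the focal length in pixels is half the picture's height over the tangent of half this angle, whatever the lens; pixels are square), "cx", "cy" (the principal point, pixels), "rvec" (rotation vector, rad) and "tvec" (3), from world to camera coordinates, as OpenCV has them. Camera axes: x right, y down, z forward; pixel columns grow to the right and rows downward; lengths in m; the calibration is good to about 2 mm. A picture is of the moment at which its call begins. camera_info takes no time and is no camera call.
- job_done(): hands the job in; it is judged then, once.
Trained networks look in the newest picture that a camera, given by its name, has taken for a name from the list of things; names that differ only in an ending like _2 or _b are one class to them, and where a whole thing is asked for, a point or a joint stands for the part that bears it (a point fixed in the world has none). Each returns a list of dicts, best first, with "confidence" (0 to 1); they miss things now and then, are a little off and sometimes report something else, mostly with a low value. They report only what shows in the picture. A call takes as long as a camera call.
- imaging.find_in(camera, query): "bbox" ([left, top, right, bottom] in pixels, round what is visible of it).
- imaging.masks_of(camera, query): "pixels" (384x512 bool, what is visible of it) and "bbox" ([left, top, right, bottom] in pixels, round what is visible of it).
- imaging.tip_of(camera, query): "centre" ([column, row] in pixels: a listed point, or the origin of a listed thing).
The state is a dict: "t": time; "joint_pos": joint angles; "qd": joint speeds; "joint_efforts": joint torques, N m; "tool_pos": TCP position; "ee_rot": TCP orientation; "contact_force": force on the tool from outside, world axes, zero at the start; "torque": the same for the moment, N m; "finger_gap": finger opening in m; "grip_force": force on a finger pad.
Only numpy, scipy, OpenCV 4.12 (cv2) and the standard library are available. Lean on these libraries where they do the work, as an engineer would, in place of code of your own. Each camera call takes 0.05 s, during which the arm holds its last target. There are 200 camera calls.

TASK

Start up the dispensing machine from the white control box: push the raised end of the see-saw rocker fully down, then press the plain round button fully in (it stays in), and then press the square key fully down and keep holding it, finishing your program while it is still held down. Press them only in that order, do not press the mushroom-headed stop button, and leave the jar, the cup and the tape roll where they stand.

Things in the scene. Friction and masses are not known exactly. Their poses are not given: they have to be found in the camera images.
- panel: white control box fixed to the table, 230 (x) x 250 (y) x 70 mm high, grey-painted top; origin at the centre of its underside, z up, x pointing away from the robot (yaw within 0.4 rad). Four white plastic controls on black bases stand on its flat top, one in each quarter, 50 mm along x and 50 mm along y from the middle; which has which quarter varies
- rocker_end (a point): point to push, on top of the rocker's paddle near its far (panel +x) end, 22 mm from the hinge. Paddle: white bar 64 mm long (panel x) x 32 x 10 mm, a thin dark line across this end; hinged across its middle, 20 mm above the panel top, on a 78 x 46 x 6 mm base with cheeks 22 mm high at the hinge. This point is about 31 mm above the panel top at the start, 20 mm when pushed fully over
- rocker (a joint): angle of the rocker: 0 (far end up, off; it starts at 0 to 0.05) to 0.50 rad (far end fully down, on). Stiff hinge without a spring, about 0.05 N m (2 to 5 N at the end): it stays where it is left. Up to 0.42 counts as not fully down
- latch_top (a point): centre of the top of the plain round button: white flat-topped cylinder 34 mm in diameter, in a round black housing 50 mm in diameter and 12 mm high; its top is 25 mm above the panel top when out, 17 mm when fully in. Pressed straight down
- latch (a joint): how far the round button is pushed in: 0 (out; it starts at 0 to 0.001) to 0.008 m (fully in). It moves against about 3 N of friction and stays where it is left. Up to 0.0065 counts as not fully in
- key_top (a point): centre of the top of the square key: white flat-topped key 36 x 36 mm in a square black housing 50 x 50 mm, 12 mm high; its top is 24 mm above the panel top when up, 17 mm when fully down. Pressed straight down
- key_base: the square key's fixed black housing, 50 x 50 x 12 mm, which carries the key; origin at the centre of its underside, on the panel top
- key (a joint): how far the square key is pressed: 0 (up) to 0.007 m (fully down). Spring-loaded: it begins to move at about 2 N, is fully down at 6 N and comes back up when released. Up to 0.005 counts as not held down
- stop_top (a point): centre of the top of the mushroom-headed stop button: domed white head 54 mm in diameter that hides its stem and 44 mm base from above, top 39 mm above the panel top. Leave it alone
- stop (a joint): how far the stop button is pressed: 0 (up) to 0.006 m, sprung; it must stay under 0.002
- jar: closed jar, 48 mm in diameter, 70 mm high, loose on the table beside the box; origin at the centre of its underside. Leave it alone
- cup: white open cup, 64 mm across the rim, 75 mm high, loose on the table beside the box; origin at the centre of its underside. Leave it alone
- tape: roll of brown tape lying flat, 90 mm outside and 60 mm inside diameter, 24 mm high, loose on the table beside the box; origin at the centre of its underside. Leave it alone

How it is judged:
By the outcome, as a careful person would: the job done as asked, in the order asked, and still so for the second after the job is handed in, while the arm keeps its last pose, push and grip.
It also fails if it takes over 35 s, if anything falls off the work surface, if the arm or the gripper's body presses on something with over 40 N, if the wrist force passes 120 N, or if a joint passes its speed limit or range.

## Working session

There is one attempt and no reset: what is moved stays moved. The work goes in short steps, Python scripts to look and compute and a shell command to move; the robot and the scene stay as the last step left them, time stands still between calls to the robot, and variables do not carry over. Pictures are saved under pics/ and viewed, at most 10 in all, crops included, and the job is handed in when it is done.

```bash
mkdir -p pics
cat > h.py <<'E'
import numpy as np, cv2
from workcell import sensors, imaging, manip
def cam(n):
    i=imaging.camera_info(n); f=192/np.tan(np.radians(i["fov_y"])/2)
    R=cv2.Rodrigues(np.array(i["rvec"],float))[0]; t=np.array(i["tvec"],float).ravel()
    return f,i["cx"],i["cy"],R,t
def ray(n,p):
    f,cx,cy,R,t=cam(n); d=R.T@np.array([(p[0]-cx)/f,(p[1]-cy)/f,1]); return -R.T@t,d/np.linalg.norm(d)
def onz(n,p,z):
    o,d=ray(n,p); return o+d*(z-o[2])/d[2]
def proj(n,X):
    f,cx,cy,R,t=cam(n); c=R@np.array(X)+t; return np.array([f*c[0]/c[2]+cx,f*c[1]/c[2]+cy])
E
python3 - <<'E'
from h import *
print(imaging.camera_info("top"),imaging.camera_info("scene"))
a=[imaging.get_image(n) for n in("scene","top")]
cv2.imwrite("pics/s.png",a[0][:,:,::-1]);cv2.imwrite("pics/t.png",a[1][:,:,::-1])
H=dict(rocker_end=.101,latch_top=.095,key_top=.094,stop_top=.109,jar=0,cup=0,tape=0,panel=0)
for q,z in H.items():
    for n in("top","scene"):
        for r in imaging.tip_of(n,q)[:2]:
            print(q,n,np.round(r["centre"],1),round(r["confidence"],2),np.round(onz(n,r["centre"],z),3))
print(sensors.get_obs(), manip.nose_length)
E
```

```text
{'fov_y': 56.55332409467886, 'cx': 254.84787052626623, 'cy': 184.13061273456077, 'rvec': array([ 2.05585563, -2.15120662,  0.23837443]), 'tvec': array([0.05268856, 0.5614515 , 0.79345693])} {'fov_y': 55.18874167911951, 'cx': 248.87528898394365, 'cy': 193.4464533265775, 'rvec': array([ 1.15551827,  2.4118898 , -0.94175742]), 'tvec': array([ 0.3434672 , -0.25731543,  1.22093574])}
rocker_end top [331.5 160.4] 0.55 [ 0.603 -0.153  0.101]
rocker_end scene [182.9 178.1] 0.68 [ 0.617 -0.147  0.101]
rocker_end scene [219.8 203.4] 0.34 [ 0.621 -0.023  0.101]
latch_top top [286.4 153.1] 0.46 [ 0.627 -0.05   0.095]
latch_top scene [209.6 201.2] 0.73 [ 0.627 -0.049  0.095]
key_top top [321.5 208.5] 0.55 [ 0.493 -0.121  0.094]
key_top scene [227.9 159.7] 0.67 [ 0.494 -0.11   0.094]
stop_top top [274.9 193.9] 0.67 [ 0.528 -0.017  0.109]
stop_top scene [248.6 179.7] 0.8 [ 0.528 -0.014  0.109]
stop_top scene [187.3 177.6] 0.67 [ 0.614 -0.133  0.109]
jar top [222.5 144.1] 0.96 [0.69  0.107 0.   ]
jar scene [240.3 281.4] 0.89 [0.702 0.102 0.   ]
cup top [384.2 181.8] 0.6 [ 0.569 -0.307  0.   ]
cup sc
[... 359 characters left out ...]

{'t': 0.9, 'joint_pos': array([ 1.01949953e+00,  5.27434316e-01,  1.43269545e+00,  6.01462222e-06,
        1.18138711e+00, -1.78498987e-01]), 'qd': array([ 0.00156075,  0.00085244,  0.00218911,  0.00053016,  0.00142692,
       -0.00086416]), 'joint_efforts': array([ 2.21733085e-04, -4.39998078e+01, -1.76986170e+01,  6.33881846e-02,
        5.03266475e-02, -1.01109887e-05]), 'tool_pos': array([0.22760229, 0.58206986, 0.23359025]), 'ee_rot': array([1.09220893e-05, 1.85322510e-01, 9.82677753e-01, 3.63879680e-05]), 'contact_force': array([-0.19576917,  0.43116829,  0.34313956]), 'torque': array([ 0.04213118,  0.00336598, -0.0004412 ]), 'grip_force': 0.0, 'finger_gap': 0.08678727207021861} 0.011
```

View pics/t.png

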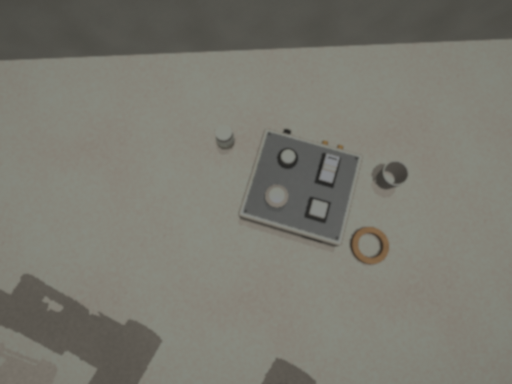

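View pics/s.png

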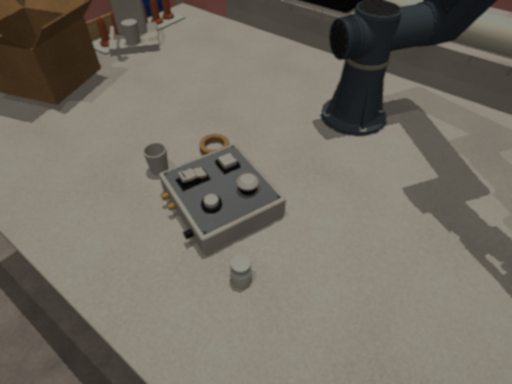

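The top view shows the box at about (300,187), with the latch at (288,157), rocker at (328,168), stop at (276,196) and key at (318,209). The scene view has the same layout, with the jar, cup and tape clear of the box. Next I fit the panel pose jointly from both cameras.

```bash
cat >> h.py <<'E'
L=dict(rocker_end=(.0712,-.05,.101),latch_top=(.05,.05,.095),key_top=(-.05,-.05,.094),stop_top=(-.05,.05,.109))
def P(p,l):
    c,s=np.cos(p[2]),np.sin(p[2]); return np.array([p[0]+c*l[0]-s*l[1],p[1]+s*l[0]+c*l[1],l[2]])
E
python3 - <<'E'
from h import *
from scipy.optimize import least_squares
im={n:imaging.get_image(n) for n in("top","scene")}
obs=[]
for n in im:
    for q in L:
        r=imaging.tip_of(n,q)
        if r: obs.append((n,q,np.array(r[0]["centre"])))
    m=imaging.masks_of(n,"panel")
    if m: print(n,"panel",m[0]["bbox"],m[0]["confidence"],m[0]["pixels"].sum())
    if n=="top" and m:
        k=m[0]["pixels"].astype(np.uint8); print(cv2.boxPoints(cv2.minAreaRect(cv2.findNonZero(k))))
f=lambda p,o=obs:np.concatenate([proj(n,P(p,L[q]))-c for n,q,c in o])
for o in (obs,[x for x in obs if x[0]=="top"],[x for x in obs if x[0]=="scene"]):
    r=least_squares(f,[.56,-.083,-.32],loss="soft_l1",args=(o,)); print(np.round(r.x,4),np.round(f(r.x,o).reshape(-1,2),1).tolist())
p=least_squares(f,[.56,-.083,-.32],loss="soft_l1").x
out=[]
for n,(x,y) in dict(top=(220,110),scene=(140,120)).items():
    k=5 ; b=cv2.resize(im[n][y:y+150,x:x+155],None,fx=k,fy=k,interpolation=cv2.INTER_CUBIC)[:,:,::-1].copy()
    T=lambda X:tuple(int(v) for v in (proj(n,X)-[x,y]+.5)*k)
    for q in L: cv2.drawMarker(b,T(P(p,L[q])),(0,0,255),0,14,1)
    for z in(.07,0):
        cv2.polylines(b,[np.array([T(P(p,(a*.115,c*.125,z))) for a,c in((1,1),(1,-1),(-1,-1),(-1,1))])],True,(0,255,0),1)
    out.append(cv2.resize(b,(400,388)))
cv2.imwrite("pics/o.png",np.hstack(out))
E
```

```text
top panel [236.6, 127.2, 360.4, 247.8] 0.94 8166
[[235.81589 217.96185]
 [265.811   122.35248]
 [368.7214  154.63809]
 [338.7263  250.24747]]
scene panel [159.1, 143.9, 285.4, 260.4] 0.58 6725
[ 0.5589 -0.0829 -0.3359] [[-1.5, 0.7], [0.7, -2.3], [-0.6, 0.5], [0.1, -1.1], [-0.9, -0.7], [1.1, 0.3], [-2.3, -0.5], [1.1, -1.4]]
[ 0.5579 -0.083  -0.3121] [[-1.9, 0.4], [0.2, -1.5], [0.2, 0.6], [0.6, -0.1]]
[ 0.5595 -0.0812 -0.3863] [[-0.2, -1.6], [-0.0, 0.6], [-0.6, 0.2], [1.1, 0.1]]
```

View pics/o.png

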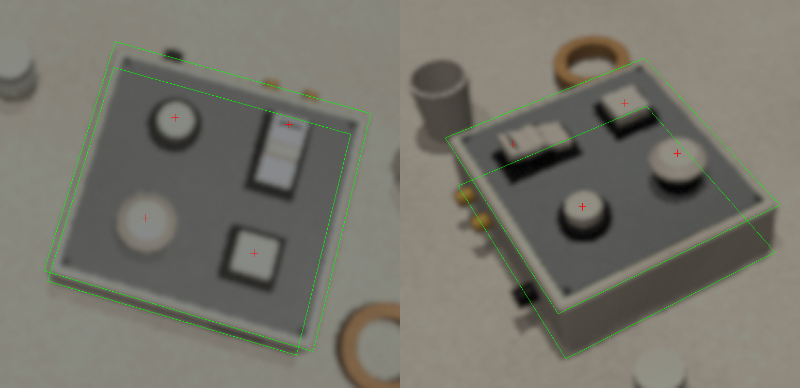

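The overlay fits within about 2 mm: key at crop px (254,253), latch at (175,118), rocker end at (288,124). Moving now.

```bash
cat >> h.py <<'E'
from scipy.spatial.transform import Rotation as Ro
p0=(.5585,-.0825,-.325)
L["rocker_push"]=(.075,-.05,.101)
def go(q,dz=.06):
    o=sensors.get_obs(); w=o["ee_rot"]; R=Ro.from_quat([*w[1:],w[0]])
    tip=P(p0,L[q]); d=tip+[0,0,dz+.011]-o["tool_pos"]
    ty=R.as_matrix()[:,1]; a=(p0[2]+np.pi/2-np.arctan2(ty[1],ty[0])+np.pi/2)%np.pi-np.pi/2
    print(q,"tip target",np.round(tip,4),"shift/120mm",np.round(R.inv().apply(d)/.12,3),"turn/90",round(-a/(np.pi/2),3),"t",o["t"],"F",np.round(o["contact_force"],1),"tilt",np.round(R.as_matrix()[:,2],3))
E
python3 -c "
from h import *
go('rocker_push')"
```

```text
rocker_push tip target [ 0.6136 -0.1538  0.101 ] shift/120mm [-5.23  -4.539  0.513] turn/90 -0.03 t 1.5 F [-0.3  0.2 -0.5] tilt [-0. -0. -1.]
```

```bash
python3 -m inch '[[[-1,-0.87,0],-0.03,-1],[[-1,-0.87,0],-0.03,-1],[[-1,-0.87,0],-0.03,-1],[[-1,-0.87,0],-0.03,-1],[[-1,-0.87,0],-0.03,-1]]' 10
python3 -m inch '[[[-1,-0.87,0],0,-1],[[-1,-0.87,0],0,-1],[[-1,-0.87,0],0,-1],[[-1,-0.87,0],0,-1],[[-1,-0.87,0],0,-1]]'
python3 -m inch '[[[-1,-0.87,0],0,-1],[[-1,-0.87,0],0,-1],[[-1,-0.87,0],0,-1],[[-1,-0.87,0],0,-1],[[-1,-0.87,0],0,-1]]'
python3 -m inch '[[[-1,-0.87,0],0,-1],[[-1,-0.87,0],0,-1],[[-1,-0.87,0],0,-1],[[-1,-0.87,0],0,-1],[[-1,-0.87,0],0,-1]]'
python3 -c "
from h import *
go('rocker_push')"
```

```text
t: 2.0
tool_pos: [0.3022, 0.4401, 0.2338]
ee_rot: [-0.0, 0.164, 0.986, 0.0]
contact_force: [-0.2, 0.8, -0.3]
finger_gap: 0.0546
grip_force: 0.0
t: 2.5
tool_pos: [0.3826, 0.3042, 0.2337]
ee_rot: [0.0, 0.163, 0.987, 0.001]
contact_force: [-1.0, 0.1, -0.7]
finger_gap: 0.0148
grip_force: 0.0
t: 3.0
tool_pos: [0.4625, 0.1674, 0.2335]
ee_rot: [-0.0, 0.163, 0.987, 0.001]
contact_force: [-0.1, 0.2, 0.3]
finger_gap: 0.0005
grip_force: 0.0
t: 3.5
tool_pos: [0.5425, 0.0306, 0.2332]
ee_rot: [-0.0, 0.162, 0.987, 0.001]
contact_force: [-0.5, 0.6, -0.6]
finger_gap: 0.001
grip_force: 0.0
rocker_push tip target [ 0.6136 -0.1538  0.101 ] shift/120mm [-1.054 -1.267  0.508] turn/90 -0.0 t 3.5 F [-0.5  0.6 -0.6] tilt [-0.001  0.001 -1.   ]
```

```bash
python3 -m inch '[[[-0.6,-0.7,0],0,-1],[[-0.6,-0.7,0],0,-1],[[-0.6,-0.7,0],0,-1],[[-0.6,-0.7,0],0,-1]]'
python3 -m inch '[[[-0.45,-0.56,0],0,-1],[[-0.45,-0.56,0],0,-1],[[-0.45,-0.56,0],0,-1],[[-0.45,-0.56,0.5],0,-1],[[-0.45,-0.56,0.5],0,-1],[[-0.45,-0.56,0.5],0,-1],[[-0.45,-0.56,0.5],0,-1]]'
python3 - <<'E'
from h import *
go('rocker_push',0.06)
out=[]
for n,(x,y) in dict(top=(230,90),scene=(120,80)).items():
    im=imaging.get_image(n); b=im[y:y+155,x:x+155][:,:,::-1]; out.append(cv2.resize(b,(400,400),interpolation=cv2.INTER_CUBIC))
    o=sensors.get_obs()["tool_pos"]; print(n,((proj(n,o-[0,0,.011])-[x,y])*400/155).round(), ((proj(n,P(p0,L['rocker_push']))-[x,y])*400/155).round())
cv2.imwrite("pics/a.png",np.hstack(out))
E
```

```text
t: 3.9
tool_pos: [0.5833, -0.0718, 0.2332]
ee_rot: [-0.001, 0.162, 0.987, 0.001]
contact_force: [-1.0, 1.1, 0.9]
finger_gap: 0.0007
grip_force: 0.0
t: 4.6
tool_pos: [0.6134, -0.1526, 0.1745]
ee_rot: [0.0, 0.161, 0.987, 0.0]
contact_force: [0.8, 0.1, 0.5]
finger_gap: 0.0006
grip_force: 0.0
rocker_push tip target [ 0.6136 -0.1538  0.101 ] shift/120mm [-0.005 -0.009  0.021] turn/90 0.001 t 4.6 F [0.8 0.1 0.5] tilt [ 0.  0. -1.]
top [277. 147.] [262. 170.]
scene [149. 198.] [160. 248.]
```

View pics/a.png

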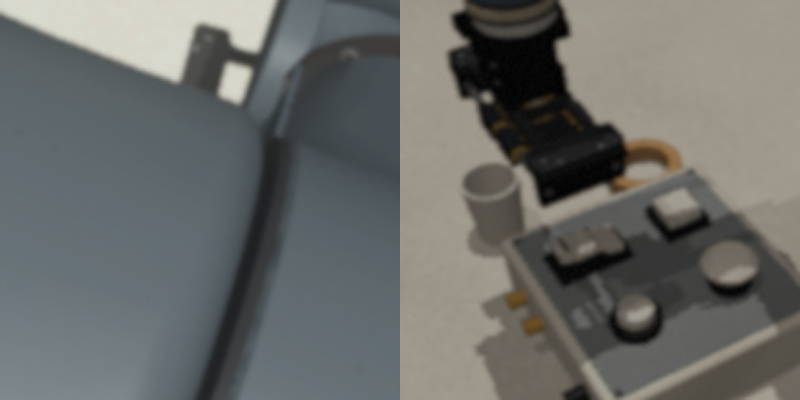

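Run:
```python
from h import *
n="scene"; x,y=120,50; k=6
im=imaging.get_image(n); b=cv2.resize(im[y:y+100,x:x+130][:,:,::-1],None,fx=k,fy=k,interpolation=cv2.INTER_CUBIC)
b=np.clip(b.astype(float)*2.2,0,255).astype(np.uint8)
o=sensors.get_obs(); w=o["ee_rot"]; R=Ro.from_quat([*w[1:],w[0]])
T=lambda v:tuple(int(c) for c in (proj(n,o["tool_pos"]+R.apply(v))-[x,y]+.5)*k)
def box(z0,z1,a,c,col):
    for z in(z0,z1): cv2.polylines(b,[np.array([T((i*a,j*c,z)) for i,j in((1,1),(1,-1),(-1,-1),(-1,1))])],True,col,1)
box(.011,-.059,.0095,.015,(0,255,0)); box(-.059,-.15,.0375,.095,(0,0,255)); box(-.059,-.15,.0375,.0375,(255,255,0))
cv2.imwrite("pics/b.png",b)
```

```text
(no output)
```

View pics/b.png

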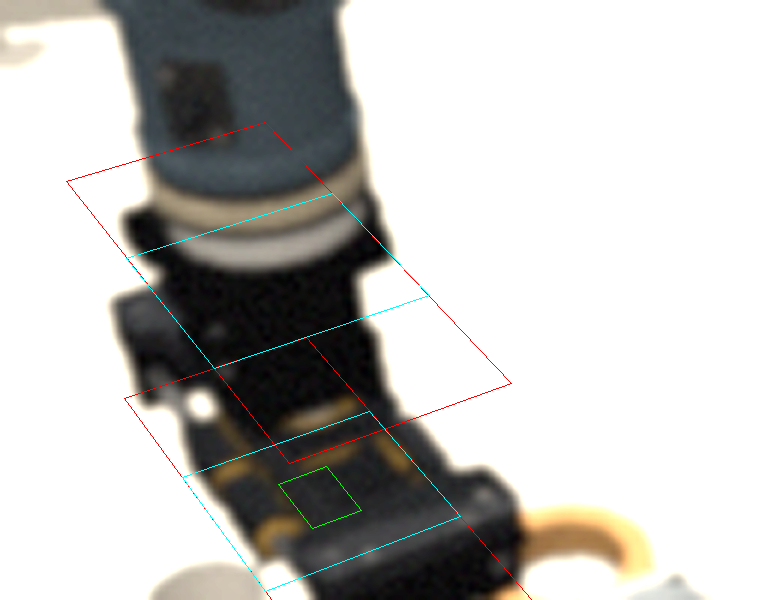

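The scene view shows the gripper's wide body hiding the fingertips, and the drawn body boxes agree with the kinematics. Descending onto the rocker.

```bash
python3 -m inch '[[[0,-0.01,0.2],0,-1],[[0,-0.01,0.4],0,-1],[[0,-0.01,0.47],0,-1],[[0,-0.01,0.47],0,-1]]'
python3 -m inch '[[[0,0,0.02],0,-1],[[0,0,0.03],0,-1],[[0,0,0.04],0,-1],[[0,0,0.05],0,-1],[[0,0,0.06],0,-1],[[0,0,0.06],0,-1]]'
python3 -m inch '[[[0,0,0.01],0,-1],[[0,0,0.02],0,-1],[[0,0,0.03],0,-1],[[0,0,0.04],0,-1],[[0,0,0.05],0,-1],[[0,0,0.05],0,-1]]'
```

```text
t: 5.15
tool_pos: [0.6123, -0.1553, 0.1167]
ee_rot: [-0.001, 0.162, 0.987, 0.0]
contact_force: [-0.8, 0.4, 0.4]
finger_gap: 0.0007
grip_force: 0.0
t: 5.75
tool_pos: [0.6138, -0.1559, 0.1105]
ee_rot: [0.001, 0.162, 0.987, -0.0]
contact_force: [0.3, -0.4, 2.8]
finger_gap: 0.0007
grip_force: 1.0
t: 6.35
tool_pos: [0.6133, -0.1557, 0.104]
ee_rot: [0.001, 0.162, 0.987, -0.0]
contact_force: [2.0, -0.8, 3.4]
finger_gap: 0.0008
grip_force: 1.5
```

```bash
python3 -m inch '[[[0,0,0.01],0,-1],[[0,0,0.02],0,-1],[[0,0,0.02],0,-1]]'
python3 -m inch '[[[0,0,0.01],0,-1],[[0,0,0.02],0,-1],[[0,0,0.02],0,-1]]'
```

```text
t: 6.65
tool_pos: [0.6135, -0.1558, 0.1021]
ee_rot: [0.001, 0.162, 0.987, -0.0]
contact_force: [2.3, -1.1, 4.9]
finger_gap: 0.0006
grip_force: 2.8
t: 6.95
tool_pos: [0.6136, -0.1558, 0.1017]
ee_rot: [0.001, 0.162, 0.987, -0.0]
contact_force: [0.3, -0.0, 14.7]
finger_gap: 0.0004
grip_force: 7.4
```

```bash
python3 -m inch '[[[0,0,-0.3],0,-1],[[0,0,-0.55],0,-1],[[0,0,-0.55],0,-1]]'
python3 -c "
from h import *
go('latch_top',0.03)"
```

```text
t: 7.25
tool_pos: [0.6137, -0.1558, 0.1683]
ee_rot: [0.002, 0.162, 0.987, -0.001]
contact_force: [0.2, -1.1, -0.1]
finger_gap: 0.0006
grip_force: 0.0
latch_top tip target [ 0.6218 -0.0511  0.095 ] shift/120mm [0.216 0.849 0.268] turn/90 -0.0 t 7.25 F [ 0.2 -1.1 -0.1] tilt [ 0.003 -0.002 -1.   ]
```

```bash
python3 -m inch '[[[0.2,0.84,0],0,-1],[[0.2,0.84,0],0,-1],[[0.2,0.84,0],0,-1],[[0.2,0.84,0.27],0,-1],[[0.2,0.84,0.46],0,-1],[[0.2,0.84,0.46],0,-1]]'
python3 -m inch '[[[0,0,0.03],0,-1],[[0,0,0.05],0,-1],[[0,0,0.07],0,-1],[[0,0,0.09],0,-1],[[0,0,0.1],0,-1],[[0,0,0.1],0,-1]]'
python3 -m inch '[[[0,0,0.01],0,-1],[[0,0,0.02],0,-1],[[0,0,0.02],0,-1]]'
```

```text
t: 7.85
tool_pos: [0.6183, -0.0516, 0.1054]
ee_rot: [-0.005, 0.162, 0.987, 0.0]
contact_force: [-0.4, -0.4, -0.2]
finger_gap: 0.0004
grip_force: 0.0
t: 8.45
tool_pos: [0.6226, -0.0527, 0.0985]
ee_rot: [0.0, 0.162, 0.987, -0.0]
contact_force: [-0.5, -2.2, 3.7]
finger_gap: 0.0006
grip_force: 1.5
t: 8.75
tool_pos: [0.6226, -0.0527, 0.0981]
ee_rot: [0.001, 0.162, 0.987, -0.0]
contact_force: [-4.0, -0.6, 14.1]
finger_gap: 0.0003
grip_force: 7.2
```

```bash
python3 -m inch '[[[0,0,-0.3],0,-1],[[0,0,-0.55],0,-1],[[0,0,-0.55],0,-1]]'
python3 -c "
from h import *
go('key_top',0.03)"
```

```text
t: 9.05
tool_pos: [0.6256, -0.0528, 0.166]
ee_rot: [0.005, 0.162, 0.987, -0.0]
contact_force: [0.5, 0.4, -0.4]
finger_gap: 0.0004
grip_force: 0.0
key_top tip target [ 0.4952 -0.1139  0.094 ] shift/120mm [ 0.869 -0.831  0.249] turn/90 -0.0 t 9.05 F [ 0.5  0.4 -0.4] tilt [ 0.01  -0.002 -1.   ]
```

```bash
python3 -m inch '[[[0.86,-0.83,0],0,-1],[[0.86,-0.83,0],0,-1],[[0.86,-0.83,0],0,-1],[[0.86,-0.83,0],0,-1],[[0.86,-0.83,0],0,-1],[[0.86,-0.83,0],0,-1]]'
python3 - <<'E'
from h import *
go('key_top',0.005)
im=imaging.get_image("scene"); b=im[130:230,150:283][:,:,::-1]
cv2.imwrite("pics/c.png",np.clip(1.6*cv2.resize(b,(798,600),interpolation=cv2.INTER_CUBIC).astype(float),0,255))
E
```

```text
t: 9.65
tool_pos: [0.494, -0.1138, 0.1614]
ee_rot: [0.001, 0.162, 0.987, -0.0]
contact_force: [0.2, 1.1, 1.0]
finger_gap: 0.0007
grip_force: 0.0
key_top tip target [ 0.4952 -0.1139  0.094 ] shift/120mm [-0.008  0.002  0.429] turn/90 -0.0 t 9.65 F [0.2 1.1 1. ] tilt [ 0.002 -0.    -1.   ][ WARN:0@1.718] global loadsave.cpp:1063 imwrite_ Unsupported depth image for selected encoder is fallbacked to CV_8U.
```

View pics/c.png

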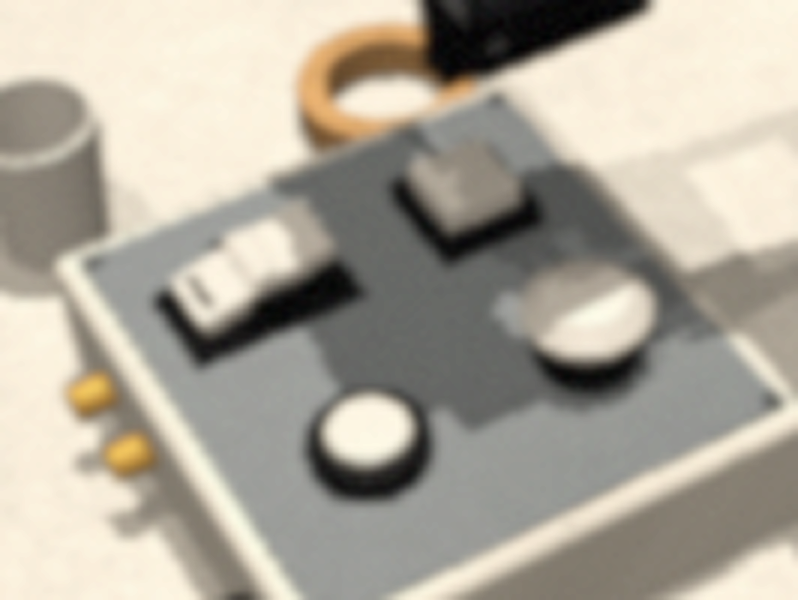

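The rocker's marked end (203,290) is down, the round button (367,435) is low in its housing, and the key (465,185) is still up. Pressing the key now.

```bash
python3 -m inch '[[[-0.005,0,0.2],0,-1],[[-0.005,0,0.38],0,-1],[[-0.005,0,0.45],0,-1],[[-0.005,0,0.45],0,-1]]'
python3 -m inch '[[[0,0,0.02],0,-1],[[0,0,0.04],0,-1],[[0,0,0.06],0,-1],[[0,0,0.08],0,-1],[[0,0,0.08],0,-1],[[0,0,0.08],0,-1]]'
```

```text
t: 10.1
tool_pos: [0.4936, -0.1132, 0.1064]
ee_rot: [-0.001, 0.162, 0.987, 0.0]
contact_force: [0.4, -0.9, -0.3]
finger_gap: 0.0003
grip_force: 0.0
t: 10.7
tool_pos: [0.4942, -0.1139, 0.0987]
ee_rot: [0.001, 0.162, 0.987, -0.0]
contact_force: [1.3, 2.5, 5.4]
finger_gap: 0.0005
grip_force: 2.8
```

```bash
python3 -m inch '[[[0,0,0.01],0,-1],[[0,0,0.02],0,-1],[[0,0,0.025],0,-1],[[0,0,0.025],0,-1],[[0,0,0.025],0,-1],[[0,0,0.025],0,-1],[[0,0,0.025],0,-1]]'
```

```text
t: 11.4
tool_pos: [0.4943, -0.1139, 0.0981]
ee_rot: [0.002, 0.162, 0.987, -0.0]
contact_force: [-2.3, 4.2, 25.0]
finger_gap: 0.0009
grip_force: 12.4
```

```bash
python3 -c "
from workcell import job_done; print(job_done())"
```

```text
the job is handed in; nothing more can be done
None
```

I pushed the rocker's raised end down, then pressed the round button in, and handed the job in at about 11.4 s with the square key held down at about 25 N. Each one hit its end stop, the stop button was not touched, and I never moved near the jar, cup or tape.

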